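# Make up three tea boards at the pastry counter

### The arm

A 6-joint arm with a two-finger parallel gripper is mounted at the origin on the work surface. World frame = base frame: x ahead of the robot, y to its left, z up, the work surface at z = 0. Lengths are in m, angles in rad, forces in N, time in s.
With the tool pointing down it reaches from about 0.225 to 0.725 m from the base axis. Payload 3.1 kg.
Tool frame: the origin (TCP) lies midway between the tips of the shut fingers; the grasp point (between the pads) lies 19 mm behind it; z points along the fingers, y is the line along which they close (so a half turn about z gives the same grasp; the last joint's range is limited). The gripper opens to 85 mm and grips with 20 to 120 N. Pads are 22 mm wide; open, the fingers measure 114 mm over their backs; the gripper's body (76 mm by 85 mm) begins 54 mm behind the grasp point. The pads swing forward as they close: fully open they stand 13 mm farther back than shut.
Start: joints at [-1.279, 0.048, 0.099, 1.622, 0, 1.443], TCP at [0.214, -0.479, 0.205] pointing down, gripper open.
Joint ranges: [-2.91, 2.91], [-0.99, 1.94], [-1.21, 1.42], [-2.12, 2.29], [-1.49, 1.47], [-3.14, 3.14]. Speed limits (rad/s): [2.79, 2.79, 3.14, 3.14, 3.14, 3.14].

### API

Orientations are given as a unit quaternion [w, x, y, z].
In Python, from rig import get_state, camera, camera_info, sign_off gives the robot as it stands.
- The arm moves only by the tool jog_arm, never from a script. Its argument "series" is a list of rows, each a list of 6 numbers: the shift along the world's x, y, z as a fraction of full scale, then the turn, a rotation vector about the world's x, y, z as a fraction of full scale. In form: [[dx, dy, dz, ax, ay, az], ...]. A call has exactly 8 rows; each row shifts and turns the commanded pose from where the row before left it; what a row does not reach is not made up. Full scale, the value 1, is 0.8 m for a shift and 2 rad for a turn. A row lasts 1/10 s, in which the tool goes at most 50 mm and 8.59 degrees, less where a joint would pass 70% of its speed; a pose out of reach is approached as far as the arm can. A call with a number of a shift or a turn outside -1 to 1 is refused whole. A call with a gripper value outside its range is refused whole. "fingers" is the closure, from -1 (fully open) to 1 (shut), set as the call begins (left out, the last holds). The fingers move at their own pace and stop on an object; "squeeze" is the grip in N (left out, the last holds). Time passes only in rows, so rows that do not move let the fingers close, or fill a call up. It gives the time, the measured TCP pose, the force, the opening and the grip force at its end, in the units of the state.
- get_state(): the state, without advancing time (a new reading comes with each control period).
- camera(name): name is "scene" or "top" or "wrist"; returns the picture (420x560x3 uint8, red, green, blue); there is no depth.
- camera_info(name): a dict with "fov_y" (degrees; the focal length in pixels is half the picture's height over the tangent of half this angle, whatever the lens; pixels are square), "cx", "cy" (the principal point, pixels), "dist_coeffs" ([k1, k2, p1, p2, k3] as OpenCV has them; the pictures are not rectified), "rvec" (rotation vector, rad) and "tvec" (3), from world to camera coordinates, as OpenCV has them. Camera axes: x right, y down, z forward; pixel columns grow to the right and rows downward; lengths in m; the calibration is good to about 2 mm. A picture is of the moment at which its call begins: read the wrist's pose just before it. camera_info takes no time and is no camera call; for the wrist camera it gives the pose at the moment of the call.
- sign_off(): hands the job in; it is judged then, once.
The state is a dict: "time": time; "q": joint angles; "joint_velocities": joint speeds; "joint_torque": joint torques, N m; "eef_pos": TCP position; "tool_rot": TCP orientation; "ft_force": force on the tool from outside, world axes, zero at the start; "wrist_torque": the same for the moment, N m; "opening": finger opening in m; "gripper_force": force on a finger pad.
Only numpy, scipy, OpenCV 4.12 (cv2) and the standard library are available. Lean on these libraries where they do the work, as an engineer would, in place of code of your own. Each camera call takes 0.05 s, during which the arm holds its last target. There are 200 camera calls.

### The job

Make up the three tea boards: the cherry jar and the steel sugar shaker go on the beech board, the chocolate jar and the blue cup on the white porcelain board, and the honey jar alone on the slate. On every board the jar stands upright well inside the red ring and the other piece upright well inside the blue ring; set each thing down before letting go, never dropping it. Leave the pistachio jar and the pepper mill standing where they are.

Things in the scene. Friction and masses are not known exactly. Their poses are not given: they have to be found in the camera images.
- cherry_jar: cherry jam jar: dark red jar with a bright red cap; glass, 46 mm wide, 56 mm high in all, round and upright, the cap (45 mm wide) making up its top 14 mm, 0.12 kg; origin at the centre of its underside, z up
- chocolate_jar: chocolate jar: dark brown jar with a white cap; glass, 46 mm wide, 56 mm high in all, round and upright, the cap (45 mm wide) making up its top 14 mm, 0.12 kg; origin at the centre of its underside, z up
- honey_jar: honey jar: amber jar with a yellow cap; glass, 46 mm wide, 56 mm high in all, round and upright, the cap (45 mm wide) making up its top 14 mm, 0.12 kg; origin at the centre of its underside, z up
- shaker: plain steel sugar shaker with a domed, pierced top: upright cylinder 42 mm wide (43 mm round the top), straight up to 66 mm, 78 mm high in all, 0.12 kg; origin at the centre of its underside, z up
- blue_cup: blue porcelain cup without a handle, open at the top: 54 mm wide with straight sides from 10 mm up, 55 mm high, wall 4 mm, 0.12 kg; origin at the centre of its underside, z up
- pistachio_jar: pistachio jar, belonging to no board: olive green jar with a green cap; glass, 46 mm wide, 56 mm high in all, round and upright, the cap (45 mm wide) making up its top 14 mm, 0.12 kg; origin at the centre of its underside, z up
- pepper_mill: wooden pepper mill, belonging to no board: waisted, 44 mm wide at the foot, 83 mm high with a brass bead on top, 0.1 kg; origin at the centre of its underside, z up. Unlisted: cakes and a spoon crock beyond x = 0.79 m and beyond 0.45 m to either side; tongs near the robot, coasters, saucers, a teaspoon, all under 25 mm high and clear of stock and boards
- beech_board: pale beech serving board, 92 x 184 mm, 8 mm thick, fixed to the table; origin at the centre of its underside, z up, so its upper face is at local z = 8 mm. Two thin painted rings (flat, 74 mm inside diameter, 4 mm line): the red ring's centre is at local y = +47.5 mm, the blue ring's at local y = -47.5 mm, both at local x = 0
- white_board: white porcelain serving board, 92 x 184 mm, 8 mm thick, fixed to the table; origin at the centre of its underside, z up, so its upper face is at local z = 8 mm. Two thin painted rings (flat, 74 mm inside diameter, 4 mm line): the red ring's centre is at local y = +47.5 mm, the blue ring's at local y = -47.5 mm, both at local x = 0
- slate_board: small grey slate board, 92 x 92 mm, 8 mm thick, fixed to the table; origin at the centre of its underside, z up, upper face at local z = 8 mm. One thin painted red ring (flat, 74 mm inside diameter), centred on the board
There are look-alikes about, which are no part of the job. Leave any purple look-alike of the shaker alone. What is meant by the blue_cup is not purple, and is the larger of those in its own colour.

How it is judged:
By the outcome, as a careful person would: the job done as asked, in the order asked, and still so for the second after the job is handed in, with the robot touching nothing.
It also fails if it takes over 120 s, if anything falls off the work surface, if the arm or the gripper's body presses on something with over 40 N, if the wrist force passes 120 N, or if a joint passes its speed limit or range.

## Working session

There is one attempt and no reset: what is moved stays moved. The work goes in short steps, Python scripts to look and compute and a tool call to move; the robot and the scene stay as the last step left them, time stands still between calls to the robot, and variables do not carry over. Pictures are saved under pics/ and viewed, at most 14 in all, crops included, and the job is handed in when it is done.

Besides the shell and the picture viewer there is one more tool, called as name(argument=value, ...) on one line, values as JSON. jog_arm: Moves the arm, as the interface text tells. Its arguments: {"type":"object","properties":{"series":{"type":"array","items":{"type":"array","items":{"type":"number","minimum":-1,"maximum":1}}},"fingers":{"type":"number"},"squeeze":{"type":"number"}},"required":["series"]}

```bash
mkdir -p pics; ls; python3 - <<'E'
from rig import *
import cv2
for n in("top","scene"):
    cv2.imwrite(f"pics/{n}0.png",cv2.cvtColor(camera(n),cv2.COLOR_RGB2BGR)); print(n,camera_info(n))
s=get_state();print(s)
E
```

```text
pics
top {'fov_y': 48.97209980378416, 'cx': 273.52493430637605, 'cy': 208.35705525487276, 'dist_coeffs': array([-0.06675798,  0.        ,  0.        ,  0.        ,  0.        ]), 'rvec': array([ 2.18027015, -2.00461351,  0.22255858]), 'tvec': array([0.01333288, 0.48110316, 0.96946202])}
scene {'fov_y': 52.250045606034924, 'cx': 284.6789553904099, 'cy': 215.5541235892385, 'dist_coeffs': array([-0.00613443,  0.        ,  0.        ,  0.        ,  0.        ]), 'rvec': array([ 2.2407446 ,  0.68318215, -0.28011396]), 'tvec': array([-0.41387554, -0.1199421 ,  1.07709387])}
{'time': 0.1, 'q': array([-1.27882314e+00,  4.86974912e-02,  9.77316304e-02,  1.62197819e+00,
       -2.60892183e-05,  1.44300348e+00]), 'joint_velocities': array([-1.27339002e-03, -2.33282866e-03,  3.84742131e-03, -8.75791338e-05,
        8.38316491e-04, -5.11586114e-04]), 'joint_torque': array([ 1.78241826e-03, -3.39851797e+01,  3.20934677e+01,  1.58728380e-02,
       -1.85681897e-04, -3.44703530e-06]), 'eef_pos': array([ 0.2137695 , -0.47884255,  0.20371197]), 'tool_rot': array([-1.06917636e-03,  9.78054727e-01,  2.08345380e-01, -1.01055231e-04]), 'ft_force': array([ 0.6731382 , -0.42379318, -0.23808578]), 'wrist_torque': array([ 0.02379109,  0.03468523, -0.05234298]), 'gripper_force': 0.0, 'opening': 0.08560462791882562}
```

View pics/top0.png

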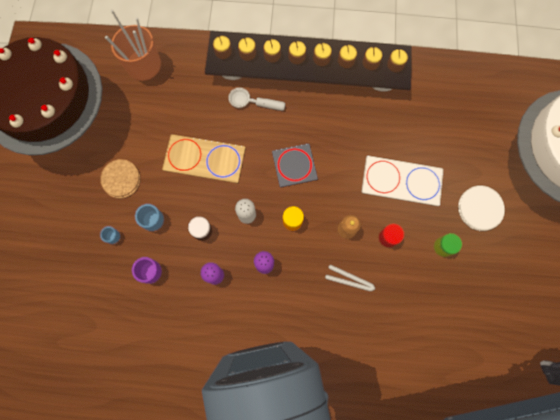

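View pics/scene0.png

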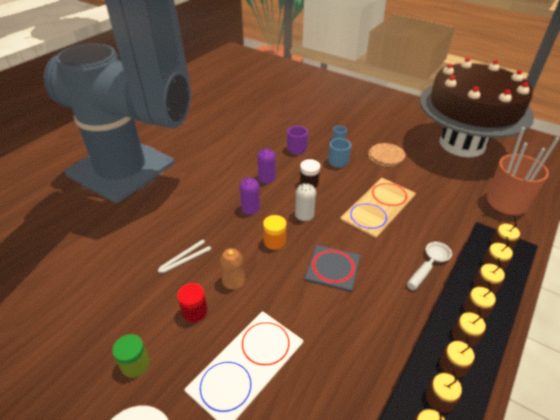

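Top view: blue cups at (149,217) [larger] and (110,235) [smaller], purple cup at (146,270). Steel shaker at (246,210), with purple look-alikes at (212,273) and (264,262). Jars: white cap (200,228), yellow (293,217), red (393,235), green (451,245). Mill at (350,226). Boards: beech (204,158), slate (295,165), white (402,180). Chosen: cup (149,217), shaker (246,210), and the red, white and yellow caps. The measurement and overlay crop will check these choices.

```bash
cat > h.py <<'E'
import cv2,numpy as np
from rig import *
def cam(n):
    i=camera_info(n);f=210/np.tan(np.radians(i["fov_y"]/2))
    return np.array([[f,0,i["cx"]],[0,f,i["cy"]],[0,0,1.]]),i["dist_coeffs"],i["rvec"],i["tvec"]
def back(n,uv,z,c=None):
    K,d,r,t=c or cam(n);R=cv2.Rodrigues(r)[0];C=-R.T@t
    p=cv2.undistortPoints(np.array([[uv]],float),K,d)[0,0]
    w=R.T@np.array([*p,1]);return (C+w*(z-C[2])/w[2])
def proj(n,P,c=None):
    K,d,r,t=c or cam(n);return cv2.projectPoints(np.array(P,float).reshape(-1,1,3),r,t,K,d)[0][:,0]
def circ(x,y,z,r):
    a=np.linspace(0,2*np.pi,40);return np.c_[x+r*np.cos(a),y+r*np.sin(a),0*a+z]
def grab(n,f):
    im=cv2.cvtColor(camera(n),cv2.COLOR_RGB2BGR);cv2.imwrite(f,im);return im
E
python3 - <<'E'
from h import *
im={n:cv2.imread(f"pics/{n}0.png") for n in("top","scene")}
hsv=cv2.cvtColor(im["top"],cv2.COLOR_BGR2HSV)
R=cv2.Rodrigues(cam("top")[2])[0];print("cam",-R.T@cam("top")[3])
# name: guess px, z of feature, hsv range
F=dict(cherry=((393,235),.05,(0,200,120),(6,255,255)),honey=((293,217),.05,(20,150,150),(32,255,255)),
 choc=((200,228),.05,(0,0,150),(180,90,255)),shaker=((246,210),.045,(0,0,90),(180,70,255)),
 cup=((149,217),.03,(95,60,40),(115,255,255)),
 pist=((451,245),.05,(45,120,80),(75,255,255)),
 bR=((185,155),.008,0,0),bB=((223,161),.008,0,0),sR=((295,165),.008,0,0),wR=((383,177),.008,0,0),wB=((423,183),.008,0,0),mill=((350,226),.07,0,0))
for k,(uv,z,lo,hi) in F.items():
    u,v=uv
    if lo:
        m=cv2.inRange(hsv,np.array(lo),np.array(hi));q=np.zeros_like(m);q[v-20:v+20,u-18:u+18]=m[v-20:v+20,u-18:u+18]
    elif k!="mill":
        q=np.zeros_like(hsv[...,0]);w=22
        h=hsv[v-w:v+w,u-w:u+w];m=((h[...,0]<7)|(h[...,0]>173)) if k[1]=="R" else (h[...,0]>105)&(h[...,0]<130)
        q[v-w:v+w,u-w:u+w]=(m&(h[...,1]>90)&(h[...,2]>130))*255
    else: print(k,back("top",uv,z).round(4));continue
    pts=cv2.findNonZero(cv2.morphologyEx(q,cv2.MORPH_OPEN,np.ones((2,2))) if lo else q)
    hull=cv2.convexHull(pts);(cx,cy),ax,an=cv2.fitEllipse(hull)
    M=cv2.moments(hull);cx,cy=M["m10"]/M["m00"],M["m01"]/M["m00"]
    p=back("top",(cx,cy),z);print(k,round(cx,1),round(cy,1),np.round(ax,1),p.round(4),"px/mm",)
    r={"c":.023,"h":.023,"p":.0225}.get(k[0],.039)
    r={"cup":.027,"shaker":.0215}.get(k,r)
    hs=(.008,) if r==.039 else (0.,.078 if k=="shaker" else .055)
    for n in im:
        for hh in hs:
            cv2.polylines(im[n],[(proj(n,circ(*p[:2],hh,r))*16).round().astype(int)],True,(0,255,0) if k!="pist" else (255,255,0),1,cv2.LINE_AA,4)
cv2.imwrite("pics/t1.png",cv2.resize(im["top"][125:285,85:475],None,fx=2,fy=2,interpolation=cv2.INTER_CUBIC))
cv2.imwrite("pics/s1.png",cv2.resize(im["scene"][120:420,80:430],None,fx=2,fy=2)[:600])
E
```

```text
cam [0.24842407 0.02814018 1.0530851 ]
cherry 392.6 235.4 [20.6 24.7] [ 0.4401 -0.2137  0.05  ] px/mm
honey 293.9 217.4 [20.8 21.2] [0.4626 0.0069 0.05  ] px/mm
choc 199.4 227.8 [21.2 21.6] [0.4218 0.2138 0.05  ] px/mm
shaker 246.3 211.5 [19.3 24.9] [0.4684 0.1142 0.045 ] px/mm
cup 149.8 218.1 [23.2 27.4] [0.4379 0.3337 0.03  ] px/mm
pist 451.7 244.5 [19.6 20.5] [ 0.4305 -0.3459  0.05  ] px/mmTraceback (most recent call last):
  File "<stdin>", line 21, in <module>
cv2.error: OpenCV(4.12.0) /io/opencv/modules/imgproc/src/convhull.cpp:143: error: (-215:Assertion failed) total >= 0 && (depth == CV_32F || depth == CV_32S) in function 'convexHull'
```

```bash
python3 - <<'E'
from h import *
im={n:cv2.imread(f"pics/{n}0.png") for n in("top","scene")}
B,G,Rr=[im["top"][...,i].astype(int) for i in range(3)]
for k,(u,v) in dict(bR=(185,155),bB=(223,161),sR=(295,165),wR=(383,177),wB=(423,183)).items():
    w=20;s=np.s_[v-w:v+w,u-w:u+w]
    m=((Rr-G>75)&(Rr>150))[s] if k[1]=="R" else (B-Rr>25)[s]
    pts=np.argwhere(m)[:,::-1].astype(np.float32)+[u-w,v-w]
    hull=cv2.convexHull(pts.astype(np.float32));M=cv2.moments(hull);c=(M["m10"]/M["m00"],M["m01"]/M["m00"])
    p=back("top",c,.008);print(k,len(pts),np.round(c,1),np.round(cv2.fitEllipse(hull)[1],1),p.round(4))
    for n in im: cv2.polylines(im[n],[(proj(n,circ(*p[:2],.008,.039))*16).round().astype(int)],True,(0,255,0),1,cv2.LINE_AA,4)
for x,y,r,h in((.4401,-.2137,.023,.056),(.4626,.0069,.023,.056),(.4218,.2138,.023,.056),(.4684,.1142,.021,.072),(.4379,.3337,.027,.055)):
    for n in im:
        for z in(0,h): cv2.polylines(im[n],[(proj(n,circ(x,y,z,r))*16).round().astype(int)],True,(0,255,0),1,cv2.LINE_AA,4)
cv2.imwrite("pics/t1.png",cv2.resize(im["top"][125:285,85:475],None,fx=2,fy=2,interpolation=cv2.INTER_CUBIC))
cv2.imwrite("pics/s1.png",cv2.resize(im["scene"][120:420,80:430],None,fx=2,fy=2)[:600])
E
```

```text
bR 223 [184.1 154.3] [32.3 34.5] [0.6042 0.2801 0.008 ]
bB 127 [222.7 160.9] [31.8 33.7] [0.5951 0.1855 0.008 ]
sR 253 [294.2 164.4] [33.4 34.9] [0.6002 0.0148 0.008 ]
wR 114 [382.8 176.6] [31.7 34. ] [ 0.5876 -0.1968  0.008 ]
wB 117 [422.5 183.4] [31.6 34.4] [ 0.5789 -0.2918  0.008 ]
```

View pics/t1.png

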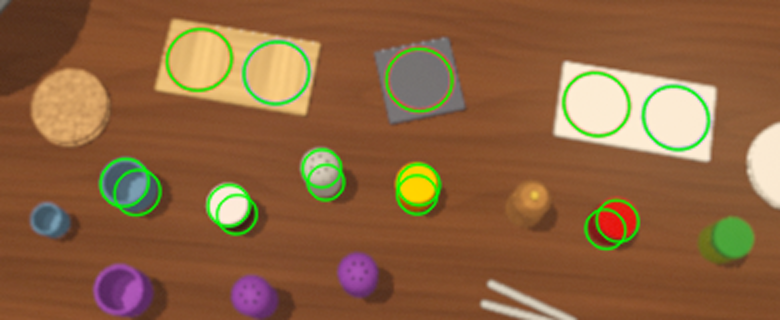

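View pics/s1.png

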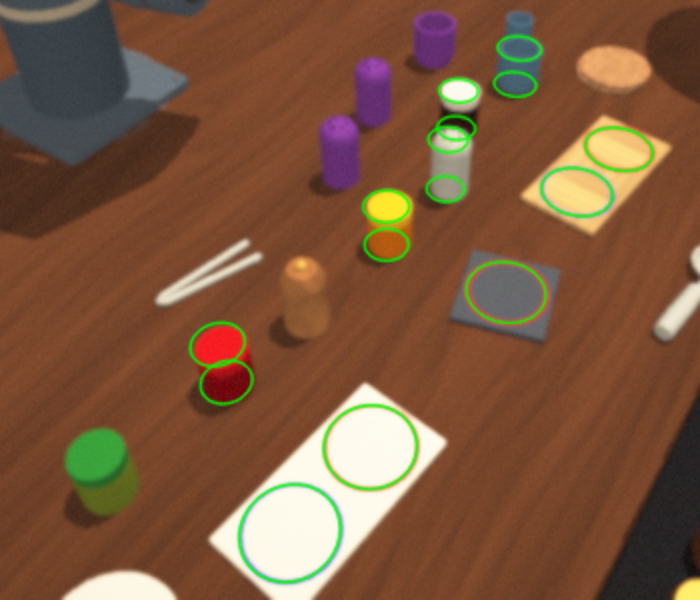

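Top crop: the green overlays sit on all five pieces and all five rings, and ring spacing on both long boards comes out at 95 mm as it should. Scene crop: the bases and tops agree as well. The larger blue cup is at crop pixel (518,65) and the small one is behind it at (518,25). Plain steel shaker is at (450,165), and the purple ones are separate. Choices confirmed, so I'm moving to the cherry jar.

jog_arm(series=[[0.0353,0.0414,-0.0115,0,0,0.072],[0.0353,0.0414,-0.0115,0,0,0.072],[0.0353,0.0414,-0.0115,0,0,0.072],[0.0353,0.0414,-0.0115,0,0,0.072],[0.0353,0.0414,-0.0115,0,0,0.072],[0.0353,0.0414,-0.0115,0,0,0.072],[0.0353,0.0414,-0.0115,0,0,0.072],[0.0353,0.0414,-0.0115,0,0,0.072]], fingers=-1, squeeze=35)

```text
time: 0.9
eef_pos: [0.4405, -0.2127, 0.1304]
tool_rot: [-0.0, 0.705, 0.71, -0.0]
ft_force: [0.5, -0.4, 0.1]
opening: 0.0854
gripper_force: 0.0
```

jog_arm(series=[[0,0,-0.03,0,0,0],[0,0,-0.03,0,0,0],[0,0,-0.03,0,0,0],[0,0,-0.025,0,0,0],[0,0,-0.018,0,0,0],[0,0,-0.01,0,0,0],[0,0,0,0,0,0],[0,0,0,0,0,0]])

```text
time: 1.7
eef_pos: [0.4404, -0.2148, 0.0175]
tool_rot: [0.001, 0.707, 0.707, 0.0]
ft_force: [0.8, 0.3, -0.3]
opening: 0.0851
gripper_force: 0.0
```

jog_arm(series=[[0,0,0,0,0,0],[0,0,0,0,0,0],[0,0,0,0,0,0],[0,0,0,0,0,0],[0,0,0,0,0,0],[0,0,0,0,0,0],[0,0,0,0,0,0],[0,0,0,0,0,0]], fingers=1)

```text
time: 2.5
eef_pos: [0.4409, -0.2151, 0.0181]
tool_rot: [0.001, 0.707, 0.707, 0.0]
ft_force: [2.0, 0.0, 5.8]
opening: 0.0433
gripper_force: 35.2
```

jog_arm(series=[[0,0,0.01,0,0,0],[0,0,0.03,0,0,0],[0,0,0.04,0,0,0],[0,0,0.04,0,0,0],[0,0,0.03,0,0,0],[0.005,0.02,0,0,0,0],[0.01,0.03,0,0,0,0],[0.01,0.03,0,0,0,0]])

```text
time: 3.3
eef_pos: [0.4593, -0.1498, 0.1365]
tool_rot: [-0.001, 0.707, 0.707, -0.0]
ft_force: [0.1, -0.3, -1.2]
opening: 0.0433
gripper_force: 35.9
```

jog_arm(series=[[0.0139,0.0413,0,0,0,0],[0.0139,0.0413,0,0,0,0],[0.0139,0.0413,0,0,0,0],[0.0139,0.0413,0,0,0,0],[0.0139,0.0413,0,0,0,0],[0.0139,0.0413,0,0,0,0],[0.0139,0.0413,0,0,0,0],[0.0139,0.0413,0,0,0,0]])

```text
time: 4.1
eef_pos: [0.5481, 0.1151, 0.1359]
tool_rot: [-0.001, 0.707, 0.707, -0.001]
ft_force: [1.5, -0.6, -1.1]
opening: 0.0434
gripper_force: 35.9
```

jog_arm(series=[[0.0139,0.0413,0,0,0,0],[0.0139,0.0413,0,0,0,0],[0.0139,0.0413,0,0,0,0],[0.0139,0.0413,0,0,0,0],[0.0139,0.0413,0,0,0,0],[0,0,0,0,0,0],[0,0,0,0,0,0],[0,0,0,0,0,0]])

```text
time: 4.9
eef_pos: [0.6038, 0.2781, 0.1362]
tool_rot: [-0.0, 0.707, 0.707, -0.001]
ft_force: [-0.3, 0.1, -2.2]
opening: 0.0433
gripper_force: 36.0
```

jog_arm(series=[[0,0.001,-0.03,0,0,0],[0,0.001,-0.035,0,0,0],[0,0,-0.03,0,0,0],[0,0,-0.02,0,0,0],[0,0,-0.01,0,0,0],[0,0,-0.005,0,0,0],[0,0,-0.003,0,0,0],[0,0,0,0,0,0]])

```text
time: 5.7
eef_pos: [0.6051, 0.2806, 0.0314]
tool_rot: [0.0, 0.707, 0.707, 0.001]
ft_force: [-0.5, -0.4, -2.1]
opening: 0.0433
gripper_force: 36.0
```

jog_arm(series=[[0,0,-0.001,0,0,0],[0,0,-0.001,0,0,0],[0,0,-0.001,0,0,0],[0,0,0,0,0,0],[0,0,0,0,0,0],[0,0,0,0,0,0],[0,0,0,0,0,0],[0,0,0,0,0,0]])

```text
time: 6.5
eef_pos: [0.6044, 0.2807, 0.028]
tool_rot: [0.0, 0.707, 0.707, -0.0]
ft_force: [-0.0, 0.6, -1.7]
opening: 0.0435
gripper_force: 36.0
```

jog_arm(series=[[0,0,-0.001,0,0,0],[0,0,0,0,0,0],[0,0,-0.001,0,0,0],[0,0,0,0,0,0],[0,0,-0.001,0,0,0],[0,0,0,0,0,0],[0,0,0,0,0,0],[0,0,0,0,0,0]])

```text
time: 7.3
eef_pos: [0.6046, 0.2808, 0.0262]
tool_rot: [0.0, 0.707, 0.707, 0.0]
ft_force: [-1.4, -0.3, 1.7]
opening: 0.0433
gripper_force: 36.3
```

Contact: vertical force rose from −1.7 to +1.7 N. Releasing and taking a look.

jog_arm(series=[[0,0,0,0,0,0],[0,0,0,0,0,0],[0,0,0,0,0,0],[0,0,0,0,0,0],[0,0,0,0,0,0],[0,0,0,0,0,0],[0,0,0,0,0,0],[0,0,0.01,0,0,0]], fingers=-1)

```text
time: 8.1
eef_pos: [0.6033, 0.2803, 0.0323]
tool_rot: [-0.001, 0.707, 0.707, -0.001]
ft_force: [-0.5, -0.0, -0.5]
opening: 0.0852
gripper_force: 0.0
```

jog_arm(series=[[0,0,0.03,0,0,0],[0,0,0.04,0,0,0],[0,0,0.045,0,0,0],[0,0,0.03,0,0,0],[-0.02,-0.03,0,0,0,0],[-0.0375,-0.05,0,0,0,0],[-0.0375,-0.05,0,0,0,0],[-0.0375,-0.05,0,0,0,0]])

```text
time: 8.9
eef_pos: [0.4975, 0.1355, 0.1504]
tool_rot: [0.001, 0.706, 0.708, 0.0]
ft_force: [1.4, -1.6, 0.4]
opening: 0.0854
gripper_force: 0.0
```

```bash
python3 - <<'E'
from h import *
s=get_state();print(s["eef_pos"].round(4),s["opening"],camera_info("wrist"))
b=grab("wrist","pics/w2.png");a=grab("scene","pics/s2.png")
cv2.imwrite("pics/c2.png",np.vstack([a[60:360],b[:300]]))
E
```

```text
[0.4975 0.1355 0.1504] 0.08538299888534198 {'fov_y': 58.10384253706714, 'cx': 277.7571840003245, 'cy': 206.1382414264412, 'dist_coeffs': array([-0.10472238,  0.        ,  0.        ,  0.        ,  0.        ]), 'rvec': array([-2.87722104e+00, -5.22978662e-04, -1.93092577e-03]), 'tvec': array([-0.4978579 ,  0.11031042,  0.36053422])}
```

View pics/c2.png

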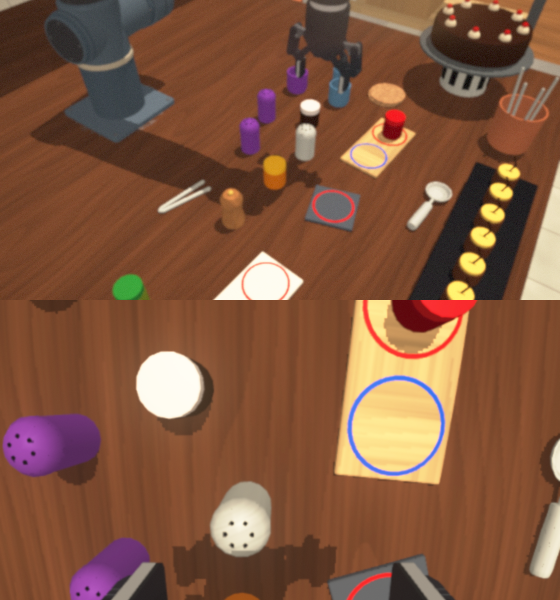

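The cherry jar is upright in the beech red ring at scene pixel (392,187). In the wrist view the steel shaker is at (241,225). Measuring it precisely.

```bash
python3 - <<'E'
from h import *
s=get_state();print(s["eef_pos"].round(4))
for n,uv,z in(("shaker top",(241,225),.070),("choc cap",(170,85),.056),("blue ring",(396,125),.008)): print(n,back("wrist",uv,z).round(4))
# cherry cap from scene
a=cv2.imread("pics/s2.png");h=cv2.cvtColor(a,cv2.COLOR_BGR2HSV)
m=np.zeros(h.shape[:2],np.uint8);q=np.s_[150:210,370:420];m[q]=cv2.inRange(h,np.array((0,200,150)),np.array((5,255,255)))[q]
n,l,st,c=cv2.connectedComponentsWithStats(m);print(st[1:],c[1:])
print("pix for centre",proj("scene",[[.6042,.2801,.054],[.6042,.2801,.008]]))
E
```

```text
[0.493  0.1329 0.1485]
shaker top [0.4672 0.1175 0.07  ]
choc cap [0.4202 0.2119 0.056 ]
blue ring [0.5886 0.1822 0.008 ]
[[385 169  21  16  82]
 [395 173   1   1   1]
 [390 175   2   3   3]
 [392 174   1   1   1]
 [397 175   1   1   1]
 [388 179   3   2   4]
 [392 178   3   3   5]
 [388 182   1   1   1]
 [392 182   1   2   2]
 [394 182   4   3   5]
 [396 184   1   2   2]] [[395.65853659 174.2804878 ]
 [395.         173.        ]
 [390.66666667 176.        ]
 [392.         174.        ]
 [397.         175.        ]
 [389.         179.75      ]
 [393.2        179.4       ]
 [388.         182.        ]
 [392.         182.5       ]
 [395.2        182.6       ]
 [396.         184.5       ]]
pix for centre [[392.58569573 178.39773262]
 [388.97684401 193.86146785]]
```

jog_arm(series=[[-0.015,-0.01,0,0,0,0],[-0.012,-0.01,0,0,0,0],[0,0,-0.02,0,0,0],[0,0,-0.04,0,0,0],[0,0,-0.04,0,0,0],[0,0,-0.035,0,0,0],[0,0,-0.018,0,0,0],[0,0,0,0,0,0]])

```text
time: 9.8
eef_pos: [0.4749, 0.1206, 0.0251]
tool_rot: [-0.001, 0.707, 0.708, -0.002]
ft_force: [-0.0, -0.0, 1.1]
opening: 0.0857
gripper_force: 0.0
```

jog_arm(series=[[0,0,0,0,0,0],[0,0,0,0,0,0],[0,0,0,0,0,0],[0,0,0,0,0,0],[0,0,0,0,0,0],[0,0,0,0,0,0],[0,0,0,0,0,0],[0,0,0,0,0,0]], fingers=1)

```text
time: 10.6
eef_pos: [0.4782, 0.1208, 0.0294]
tool_rot: [0.001, 0.707, 0.707, 0.001]
ft_force: [-1.2, -0.0, 6.6]
opening: 0.0414
gripper_force: 34.8
```

```bash
python3 - <<'E'
from h import *
print(camera_info("wrist")["tvec"]);grab("top","pics/t3.png");a=cv2.imread("pics/t3.png");cv2.imwrite("pics/t3c.png",cv2.resize(a[110:310,100:460],None,fx=2,fy=2))
E
```

```text
[-0.4782407   0.12836434  0.239181  ]
```

View pics/t3c.png

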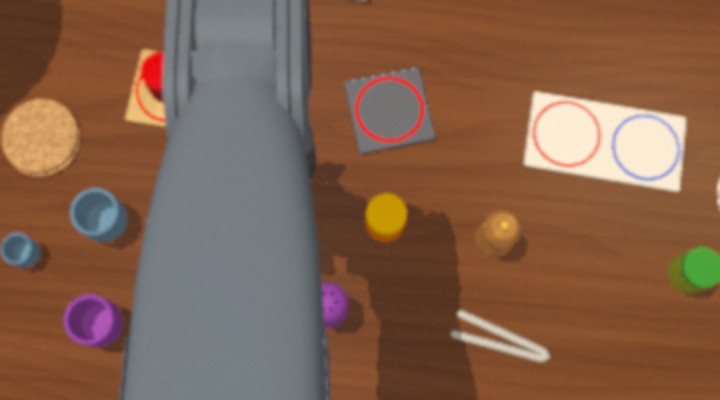

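The arm hides part of the beech board here; the larger cup, honey jar, slate and white board are undisturbed.

jog_arm(series=[[0,0,0.01,0,0,0],[0,0,0.03,0,0,0],[0,0,0.04,0,0,0],[0,0,0.04,0,0,0],[0,0,0.03,0,0,0],[0.005,0.003,0,0,0,0],[0.03,0.016,0,0,0,0],[0.03,0.016,0,0,0,0]])

```text
time: 11.45
eef_pos: [0.5291, 0.1489, 0.1463]
tool_rot: [-0.0, 0.707, 0.707, -0.0]
ft_force: [0.5, -0.1, -1.6]
opening: 0.0414
gripper_force: 35.6
```

```bash
python3 - <<'E'
from h import *
s=get_state();print(s["eef_pos"].round(4));c=cam("wrist");b=grab("wrist","pics/w4.png")
for p in(circ(.6042,.2801,.008,.037),circ(.5951,.1855,.008,.037),circ(.6042,.2801,.056,.0225)): cv2.polylines(b,[proj("wrist",p,c).round().astype(int)],True,(0,255,0),1)
cv2.imwrite("pics/w4c.png",b)
E
```

```text
[0.5291 0.1489 0.1463]
```

View pics/w4c.png

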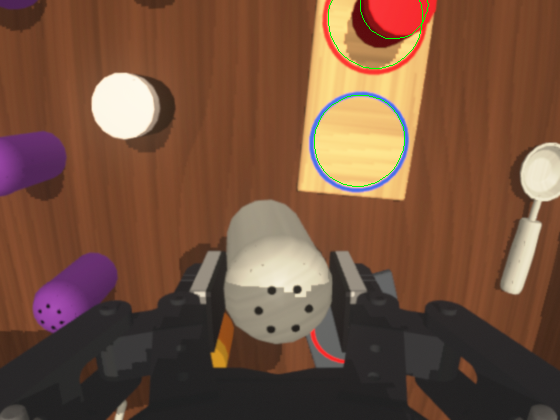

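Wrist view: predicted rings coincide with the painted ones; the cherry cap (398,8) is about 3 mm off centre, well inside the red ring. The shaker is held upright. Continuing to the blue ring (360,142).

jog_arm(series=[[0.03,0.016,0,0,0,0],[0.03,0.016,0,0,0,0],[0.012,0.01,0,0,0,0],[0,0,0,0,0,0],[0,0,0,0,0,0],[0,0,-0.03,0,0,0],[0,0,-0.03,0,0,0],[0,0,0,0,0,0]])

```text
time: 12.3
eef_pos: [0.5824, 0.1811, 0.0945]
tool_rot: [-0.003, 0.707, 0.707, -0.004]
ft_force: [-0.5, 0.2, -2.6]
opening: 0.041
gripper_force: 35.8
```

jog_arm(series=[[0.01,0.005,-0.01,0,0,0],[0.006,0.003,-0.02,0,0,0],[0,0,-0.02,0,0,0],[0,0,-0.01,0,0,0],[0,0,-0.005,0,0,0],[0,0,0,0,0,0],[0,0,0,0,0,0],[0,0,0,0,0,0]])

```text
time: 13.1
eef_pos: [0.6, 0.1888, 0.0484]
tool_rot: [0.001, 0.707, 0.707, 0.001]
ft_force: [-0.1, -0.8, -1.2]
opening: 0.0411
gripper_force: 35.8
```

jog_arm(series=[[-0.006,-0.001,-0.006,0,0,0],[0,0,-0.004,0,0,0],[0,0,-0.001,0,0,0],[0,0,-0.001,0,0,0],[0,0,0,0,0,0],[0,0,0,0,0,0],[0,0,0,0,0,0],[0,0,0,0,0,0]])

```text
time: 13.9
eef_pos: [0.5947, 0.1879, 0.0377]
tool_rot: [0.0, 0.707, 0.707, 0.0]
ft_force: [-0.6, -0.1, -0.1]
opening: 0.0412
gripper_force: 35.9
```

jog_arm(series=[[0,0,-0.001,0,0,0],[0,0,0,0,0,0],[0,0,-0.001,0,0,0],[0,0,0,0,0,0],[0,0,0,0,0,0],[0,0,0,0,0,0],[0,0,0,0,0,0],[0,0,0,0,0,0]])

```text
time: 14.7
eef_pos: [0.5948, 0.1881, 0.0375]
tool_rot: [0.0, 0.707, 0.707, 0.001]
ft_force: [-3.2, -0.7, 5.2]
opening: 0.0414
gripper_force: 36.6
```

jog_arm(series=[[0,0,0,0,0,0],[0,0,0,0,0,0],[0,0,0,0,0,0],[0,0,0,0,0,0],[0,0,0,0,0,0],[0,0,0,0,0,0],[0,0,0,0,0,0],[0,0,0.01,0,0,0]], fingers=-1)

```text
time: 15.5
eef_pos: [0.5932, 0.1876, 0.0428]
tool_rot: [-0.001, 0.707, 0.707, -0.001]
ft_force: [-0.6, 0.3, -1.0]
opening: 0.0851
gripper_force: 0.0
```

jog_arm(series=[[0,0,0.03,0,0,0],[0,0,0.045,0,0,0],[0,0,0.045,0,0,0],[-0.02,0.003,0,0,0,0],[-0.05,0.008,0,0,0,0],[-0.05,0.008,0,0,0,0],[-0.05,0.008,0,0,0,0],[-0.04,0.004,0,0,0,0]])

```text
time: 16.3
eef_pos: [0.4246, 0.213, 0.1408]
tool_rot: [-0.0, 0.707, 0.708, 0.0]
ft_force: [-0.6, -0.6, 0.8]
opening: 0.0851
gripper_force: 0.0
```

jog_arm(series=[[-0.0075,0,0,0,0,0],[0,0,0,0,0,0],[0,0,0,0,0,0],[0,0,-0.02,0,0,0],[0,0,-0.02,0,0,0],[0,0,0,0,0,0],[0,0,0,0,0,0],[0,0,0,0,0,0]])

```text
time: 17.1
eef_pos: [0.4216, 0.2127, 0.1089]
tool_rot: [0.0, 0.707, 0.707, 0.001]
ft_force: [0.1, -0.9, -0.5]
opening: 0.0855
gripper_force: 0.0
```

jog_arm(series=[[0,0,-0.03,0,0,0],[0,0,-0.035,0,0,0],[0,0,-0.03,0,0,0],[0,0,-0.015,0,0,0],[0,0,-0.005,0,0,0],[0,0,0,0,0,0],[0,0,0,0,0,0],[0,0,0,0,0,0]])

```text
time: 17.9
eef_pos: [0.4218, 0.2131, 0.0176]
tool_rot: [0.001, 0.707, 0.707, 0.001]
ft_force: [-0.7, -0.2, 0.6]
opening: 0.0855
gripper_force: 0.0
```

jog_arm(series=[[0,0,0,0,0,0],[0,0,0,0,0,0],[0,0,0,0,0,0],[0,0,0,0,0,0],[0,0,0,0,0,0],[0,0,0,0,0,0],[0,0,0,0,0,0],[0,0,0,0,0,0]], fingers=1)

```text
time: 18.7
eef_pos: [0.4211, 0.2129, 0.0167]
tool_rot: [0.0, 0.707, 0.707, 0.001]
ft_force: [0.9, 0.3, 5.7]
opening: 0.0435
gripper_force: 35.4
```

jog_arm(series=[[0,0,0.01,0,0,0],[0,0,0.03,0,0,0],[0,0,0.04,0,0,0],[0,0,0.045,0,0,0],[0,0,0.03,0,0,0],[0.005,-0.02,0,0,0,0],[0.016,-0.04,0,0,0,0],[0.016,-0.04,0,0,0,0]])

```text
time: 19.5
eef_pos: [0.4494, 0.1322, 0.1395]
tool_rot: [-0.001, 0.706, 0.708, -0.001]
ft_force: [0.6, -0.1, -1.1]
opening: 0.0432
gripper_force: 36.0
```

jog_arm(series=[[0.0192,-0.0457,0,0,0,0],[0.0192,-0.0457,0,0,0,0],[0.0192,-0.0457,0,0,0,0],[0.0192,-0.0457,0,0,0,0],[0.0192,-0.0457,0,0,0,0],[0.0192,-0.0457,0,0,0,0],[0.0192,-0.0457,0,0,0,0],[0.0192,-0.0457,0,0,0,0]])

```text
time: 20.3
eef_pos: [0.5723, -0.1609, 0.1387]
tool_rot: [-0.001, 0.707, 0.707, -0.0]
ft_force: [0.3, 1.6, -1.3]
opening: 0.0433
gripper_force: 36.0
```

jog_arm(series=[[0.0192,-0.0457,0,0,0,0],[0,0,0,0,0,0],[0,0,0,0,0,0],[0,0,-0.03,0,0,0],[0,0,-0.03,0,0,0],[0,0,-0.02,0,0,0],[0,0,0,0,0,0],[0,0,0,0,0,0]])

```text
time: 21.1
eef_pos: [0.5876, -0.1949, 0.076]
tool_rot: [-0.001, 0.706, 0.708, -0.0]
ft_force: [-0.0, 0.1, 0.1]
opening: 0.0439
gripper_force: 36.1
```

jog_arm(series=[[0,-0.002,-0.02,0,0,0],[0,0,-0.02,0,0,0],[0,0,-0.012,0,0,0],[0,0,-0.006,0,0,0],[0,0,-0.002,0,0,0],[0,0,0,0,0,0],[0,0,0,0,0,0],[0,0,0,0,0,0]])

```text
time: 21.9
eef_pos: [0.5889, -0.1982, 0.0289]
tool_rot: [0.001, 0.707, 0.707, 0.0]
ft_force: [1.0, 0.3, -1.2]
opening: 0.0434
gripper_force: 36.1
```

jog_arm(series=[[0,0,-0.001,0,0,0],[0,0,0,0,0,0],[0,0,-0.001,0,0,0],[0,0,0,0,0,0],[0,0,-0.001,0,0,0],[0,0,0,0,0,0],[0,0,0,0,0,0],[0,0,0,0,0,0]])

```text
time: 22.7
eef_pos: [0.5883, -0.198, 0.0256]
tool_rot: [0.0, 0.707, 0.707, 0.0]
ft_force: [0.6, -0.7, -2.1]
opening: 0.0436
gripper_force: 36.1
```

jog_arm(series=[[0,0,-0.001,0,0,0],[0,0,0,0,0,0],[0,0,-0.001,0,0,0],[0,0,0,0,0,0],[0,0,-0.0005,0,0,0],[0,0,0,0,0,0],[0,0,0,0,0,0],[0,0,0,0,0,0]])

```text
time: 23.5
eef_pos: [0.5886, -0.1983, 0.0248]
tool_rot: [0.001, 0.707, 0.707, 0.0]
ft_force: [-2.2, -0.4, 5.5]
opening: 0.0437
gripper_force: 36.6
```

jog_arm(series=[[0,0,0,0,0,0],[0,0,0,0,0,0],[0,0,0,0,0,0],[0,0,0,0,0,0],[0,0,0,0,0,0],[0,0,0,0,0,0],[0,0,0,0,0,0],[0,0,0.01,0,0,0]], fingers=-1)

```text
time: 24.3
eef_pos: [0.5871, -0.1974, 0.0304]
tool_rot: [-0.001, 0.707, 0.707, -0.001]
ft_force: [-0.5, 0.5, -0.2]
opening: 0.0853
gripper_force: 0.0
```

jog_arm(series=[[0,0,0.03,0,0,0],[0,0,0.045,0,0,0],[0,0,0.045,0,0,0],[0,0,0.02,0,0,0],[-0.0144,0.0512,0,0,0,0],[-0.0144,0.0512,0,0,0,0],[-0.0144,0.0512,0,0,0,0],[-0.0144,0.0512,0,0,0,0]])

```text
time: 25.1
eef_pos: [0.5419, -0.0329, 0.1446]
tool_rot: [0.001, 0.707, 0.707, 0.0]
ft_force: [0.9, -0.8, 0.3]
opening: 0.0855
gripper_force: 0.0
```

jog_arm(series=[[-0.0144,0.0512,0,0,0,0],[-0.0144,0.0512,0,0,0,0],[-0.0144,0.0512,0,0,0,0],[-0.0144,0.0512,0,0,0,0],[-0.0144,0.0512,0,0,0,0],[-0.0144,0.0512,0,0,0,0],[-0.0144,0.0512,0,0,0,0],[-0.0144,0.0512,0,0,0,0]])

```text
time: 25.9
eef_pos: [0.4496, 0.2953, 0.1447]
tool_rot: [0.0, 0.707, 0.707, 0.001]
ft_force: [0.1, -0.7, 0.3]
opening: 0.0857
gripper_force: 0.0
```

jog_arm(series=[[-0.0144,0.0512,0,0,0,0],[0,0,0,0,0,0],[0,0,0,0,0,0],[0,0,0,0,0,0],[0,0,0,0,0,0],[0,0,0,0,0,0],[0,0,0,0,0,0],[0,0,0,0,0,0]])

```text
time: 26.7
eef_pos: [0.4388, 0.334, 0.1437]
tool_rot: [-0.0, 0.707, 0.707, 0.0]
ft_force: [-0.3, 0.3, 0.8]
opening: 0.0856
gripper_force: 0.0
```

```bash
python3 - <<'E'
from h import *
s=get_state();print(s["eef_pos"].round(4));c=cam("wrist");b=grab("wrist","pics/w5.png");a=grab("top","pics/t5.png")
for p in(circ(.4379,.3337,0,.027),circ(.4379,.3337,.055,.027),circ(.5951,.1855,.008,.037),circ(.6042,.2801,.008,.037)): cv2.polylines(b,[proj("wrist",p,c).round().astype(int)],True,(0,255,0),1)
cv2.imwrite("pics/w5c.png",np.vstack([b[:330],a[110:290]]))
E
```

```text
[0.4388 0.334  0.1437]
```

View pics/w5c.png

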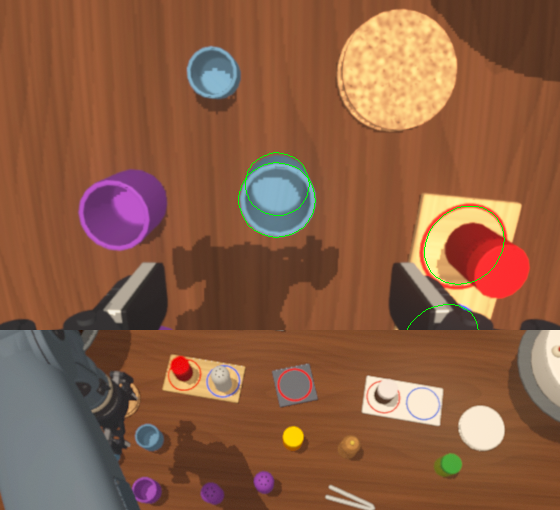

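Wrist view: the larger blue cup is at (277,195), matching the prediction; the small one is at (213,72). Top strip: the shaker is in the beech blue ring and the chocolate jar in the white red ring. Grasping the cup.

jog_arm(series=[[0,0,-0.03,0,0,0],[0,0,-0.04,0,0,0],[0,0,-0.04,0,0,0],[0,0,-0.03,0,0,0],[0,0,-0.012,0,0,0],[0,0,-0.005,0,0,0],[0,0,0,0,0,0],[0,0,0,0,0,0]])

```text
time: 27.6
eef_pos: [0.4398, 0.3353, 0.0198]
tool_rot: [0.0, 0.707, 0.707, 0.001]
ft_force: [-0.1, -0.2, 0.4]
opening: 0.0853
gripper_force: 0.0
```

jog_arm(series=[[0,0,0,0,0,0],[0,0,0,0,0,0],[0,0,0,0,0,0],[0,0,0,0,0,0],[0,0,0,0,0,0],[0,0,0,0,0,0],[0,0,0,0,0,0],[0,0,0,0,0,0]], fingers=1)

```text
time: 28.4
eef_pos: [0.4392, 0.3351, 0.0197]
tool_rot: [0.0, 0.707, 0.707, 0.001]
ft_force: [-1.4, -0.8, 6.0]
opening: 0.0516
gripper_force: 36.0
```

jog_arm(series=[[0,0,0.01,0,0,0],[0,0,0.03,0,0,0],[0,0,0.04,0,0,0],[0,0,0.045,0,0,0],[0,0,0.035,0,0,0],[0.002,-0.02,0,0,0,0],[0.01,-0.045,0,0,0,0],[0.01,-0.045,0,0,0,0]])

```text
time: 29.2
eef_pos: [0.4556, 0.2451, 0.145]
tool_rot: [0.0, 0.706, 0.708, -0.001]
ft_force: [0.1, -0.3, -0.9]
opening: 0.0519
gripper_force: 36.8
```

jog_arm(series=[[0.011,-0.0479,0,0,0,0],[0.011,-0.0479,0,0,0,0],[0.011,-0.0479,0,0,0,0],[0.011,-0.0479,0,0,0,0],[0.011,-0.0479,0,0,0,0],[0.011,-0.0479,0,0,0,0],[0.011,-0.0479,0,0,0,0],[0.011,-0.0479,0,0,0,0]])

```text
time: 30.0
eef_pos: [0.5254, -0.0621, 0.1444]
tool_rot: [-0.001, 0.707, 0.707, -0.001]
ft_force: [0.3, 0.1, -0.5]
opening: 0.0518
gripper_force: 36.8
```

jog_arm(series=[[0.011,-0.0479,0,0,0,0],[0.011,-0.0479,0,0,0,0],[0.011,-0.0479,0,0,0,0],[0.011,-0.0479,0,0,0,0],[0.011,-0.0479,0,0,0,0],[0.011,-0.0479,0,0,0,0],[0,0,0,0,0,0],[0,0,0,0,0,0]])

```text
time: 30.8
eef_pos: [0.5778, -0.2907, 0.1437]
tool_rot: [-0.002, 0.708, 0.707, -0.0]
ft_force: [-0.3, -0.0, -0.7]
opening: 0.0518
gripper_force: 36.9
```

jog_arm(series=[[0.001,-0.001,-0.025,0,0,0],[0,0,-0.035,0,0,0],[0,0,-0.035,0,0,0],[0,0,-0.025,0,0,0],[0,0,-0.013,0,0,0],[0,0,-0.006,0,0,0],[0,0,0,0,0,0],[0,0,0,0,0,0]])

```text
time: 31.6
eef_pos: [0.581, -0.2911, 0.0365]
tool_rot: [0.001, 0.707, 0.708, 0.0]
ft_force: [0.3, -0.7, -0.1]
opening: 0.0517
gripper_force: 36.9
```

jog_arm(series=[[0,0,-0.001,0,0,0],[0,0,-0.001,0,0,0],[0,0,-0.001,0,0,0],[0,0,0,0,0,0],[0,0,-0.001,0,0,0],[0,0,0,0,0,0],[0,0,0,0,0,0],[0,0,0,0,0,0]])

```text
time: 32.4
eef_pos: [0.5801, -0.2908, 0.0315]
tool_rot: [-0.0, 0.707, 0.707, -0.0]
ft_force: [0.7, -0.3, -0.9]
opening: 0.0519
gripper_force: 36.9
```

jog_arm(series=[[0,0,-0.002,0,0,0],[0,0,0,0,0,0],[0,0,-0.002,0,0,0],[0,0,0,0,0,0],[0,0,-0.0015,0,0,0],[0,0,0,0,0,0],[0,0,0,0,0,0],[0,0,0,0,0,0]])

```text
time: 33.2
eef_pos: [0.5801, -0.291, 0.0279]
tool_rot: [0.0, 0.707, 0.707, -0.0]
ft_force: [-2.3, 0.3, 4.3]
opening: 0.052
gripper_force: 37.3
```

jog_arm(series=[[0,0,0,0,0,0],[0,0,0,0,0,0],[0,0,0,0,0,0],[0,0,0,0,0,0],[0,0,0,0,0,0],[0,0,0,0,0,0],[0,0,0,0,0,0],[0,0,0.01,0,0,0]], fingers=-1)

```text
time: 34.0
eef_pos: [0.5791, -0.2901, 0.0339]
tool_rot: [-0.001, 0.707, 0.707, -0.0]
ft_force: [-0.2, 0.8, -0.4]
opening: 0.0854
gripper_force: 0.0
```

jog_arm(series=[[0,0,0.03,0,0,0],[0,0,0.045,0,0,0],[0,0,0.045,0,0,0],[0,0,0.02,0,0,0],[-0.0184,0.0465,0,0,0,0],[-0.0184,0.0465,0,0,0,0],[-0.0184,0.0465,0,0,0,0],[-0.0184,0.0465,0,0,0,0]])

```text
time: 34.8
eef_pos: [0.5208, -0.1408, 0.1481]
tool_rot: [0.001, 0.707, 0.707, 0.0]
ft_force: [0.3, 0.2, 0.5]
opening: 0.0857
gripper_force: 0.0
```

jog_arm(series=[[-0.0184,0.0465,0,0,0,0],[-0.0184,0.0465,0,0,0,0],[-0.0184,0.0465,0,0,0,0],[-0.0184,0.0465,0,0,0,0],[0,0,0,0,0,0],[0,0,0,0,0,0],[0,0,0,0,0,0],[0,0,0,0,0,0]])

```text
time: 35.6
eef_pos: [0.4629, 0.0057, 0.1473]
tool_rot: [0.0, 0.707, 0.707, -0.0]
ft_force: [0.9, -0.2, 0.6]
opening: 0.0855
gripper_force: 0.0
```

dz to 0.0175: −0.130 m (−0.162).

jog_arm(series=[[0,0.001,-0.03,0,0,0],[0,0,-0.04,0,0,0],[0,0,-0.04,0,0,0],[0,0,-0.03,0,0,0],[0,0,-0.015,0,0,0],[0,0,-0.006,0,0,0],[0,0,0,0,0,0],[0,0,0,0,0,0]])

```text
time: 36.4
eef_pos: [0.4637, 0.0072, 0.0199]
tool_rot: [0.001, 0.707, 0.707, 0.001]
ft_force: [0.1, 0.3, -0.1]
opening: 0.0852
gripper_force: 0.0
```

jog_arm(series=[[0,0,0,0,0,0],[0,0,0,0,0,0],[0,0,0,0,0,0],[0,0,0,0,0,0],[0,0,0,0,0,0],[0,0,0,0,0,0],[0,0,0,0,0,0],[0,0,0,0,0,0]], fingers=1)

```text
time: 37.2
eef_pos: [0.4633, 0.0076, 0.0195]
tool_rot: [0.001, 0.707, 0.707, 0.001]
ft_force: [0.1, -0.3, 6.2]
opening: 0.0433
gripper_force: 35.2
```

jog_arm(series=[[0,0,0.01,0,0,0],[0,0,0.025,0,0,0],[0,0,0.03,0,0,0],[0,0,0.025,0,0,0],[0.02,0,0,0,0,0],[0.05,0.003,0,0,0,0],[0.05,0.003,0,0,0,0],[0.03,0.003,0,0,0,0]])

```text
time: 38.0
eef_pos: [0.5841, 0.0149, 0.0895]
tool_rot: [-0.0, 0.707, 0.707, -0.0]
ft_force: [0.7, 0.1, -0.4]
opening: 0.043
gripper_force: 36.1
```

jog_arm(series=[[0.02,0.001,0,0,0,0],[0,0,0,0,0,0],[0,0,0,0,0,0],[0,0,0,0,0,0],[0,0,0,0,0,0],[0,0,0,0,0,0],[0,0,0,0,0,0],[0,0,0,0,0,0]])

```text
time: 38.8
eef_pos: [0.5982, 0.0156, 0.0906]
tool_rot: [0.0, 0.707, 0.707, 0.0]
ft_force: [-1.4, 0.7, -2.3]
opening: 0.0432
gripper_force: 36.2
```

Contact expected at TCP z ≈ 0.0275.

jog_arm(series=[[0.001,0,-0.02,0,0,0],[0,0,-0.025,0,0,0],[0,0,-0.015,0,0,0],[0,0,-0.008,0,0,0],[0,0,-0.004,0,0,0],[0,0,-0.002,0,0,0],[0,0,0,0,0,0],[0,0,0,0,0,0]])

```text
time: 39.6
eef_pos: [0.5999, 0.0156, 0.0321]
tool_rot: [0.001, 0.707, 0.707, 0.001]
ft_force: [-0.1, -0.1, -1.1]
opening: 0.0431
gripper_force: 36.2
```

jog_arm(series=[[0,0,-0.001,0,0,0],[0,0,0,0,0,0],[0,0,-0.001,0,0,0],[0,0,0,0,0,0],[0,0,-0.001,0,0,0],[0,0,0,0,0,0],[0,0,0,0,0,0],[0,0,0,0,0,0]])

```text
time: 40.4
eef_pos: [0.5992, 0.0156, 0.0288]
tool_rot: [-0.0, 0.707, 0.707, -0.0]
ft_force: [-0.1, 0.2, -0.8]
opening: 0.0435
gripper_force: 36.2
```

jog_arm(series=[[0,0,-0.001,0,0,0],[0,0,0,0,0,0],[0,0,-0.001,0,0,0],[0,0,0,0,0,0],[0,0,-0.001,0,0,0],[0,0,0,0,0,0],[0,0,0,0,0,0],[0,0,0,0,0,0]])

```text
time: 41.2
eef_pos: [0.5994, 0.0156, 0.0275]
tool_rot: [0.0, 0.707, 0.707, 0.0]
ft_force: [-1.6, -0.7, 5.8]
opening: 0.0427
gripper_force: 36.7
```

jog_arm(series=[[0,0,0,0,0,0],[0,0,0,0,0,0],[0,0,0,0,0,0],[0,0,0,0,0,0],[0,0,0,0,0,0],[0,0,0,0,0,0],[0,0,0,0,0,0],[0,0,0.01,0,0,0]], fingers=-1)

```text
time: 42.0
eef_pos: [0.5979, 0.0157, 0.0333]
tool_rot: [-0.001, 0.707, 0.707, -0.001]
ft_force: [-0.1, -0.1, -0.2]
opening: 0.0856
gripper_force: 0.0
```

jog_arm(series=[[0,0,0.03,0,0,0],[0,0,0.045,0,0,0],[0,0,0.045,0,0,0],[0,0,0.045,0,0,0],[0,0,0.03,0,0,0],[-0.03,-0.02,0,0,0,0],[-0.04,-0.04,0,0,0,0],[-0.04,-0.04,0,0,0,0]])

```text
time: 42.8
eef_pos: [0.5108, -0.0649, 0.1915]
tool_rot: [0.001, 0.706, 0.708, 0.0]
ft_force: [0.1, -1.1, -0.2]
opening: 0.0854
gripper_force: 0.0
```

jog_arm(series=[[-0.03,-0.05,0,0,0,0],[-0.03,-0.05,0,0,0,0],[-0.03,-0.05,0,0,0,0],[-0.03,-0.05,0,0,0,0],[-0.03,-0.05,0,0,0,0],[-0.03,-0.05,0,0,0,0],[-0.02,-0.05,0,0,0,0],[-0.01,-0.03,0,0,0,0]])

```text
time: 43.6
eef_pos: [0.3415, -0.3712, 0.1913]
tool_rot: [0.001, 0.708, 0.706, -0.001]
ft_force: [1.0, -0.2, 0.1]
opening: 0.0852
gripper_force: 0.0
```

jog_arm(series=[[-0.01,-0.03,0,0,0,0],[0,0,0,0,0,0],[0,0,0,0,0,0],[0,0,0,0,0,0],[0,0,0,0,0,0],[0,0,0,0,0,0],[0,0,0,0,0,0],[0,0,0,0,0,0]])

```text
time: 44.4
eef_pos: [0.3354, -0.392, 0.1905]
tool_rot: [0.0, 0.707, 0.708, -0.0]
ft_force: [-0.1, 0.4, 0.7]
opening: 0.0855
gripper_force: 0.0
```

```bash
python3 - <<'E'
from h import *
a=grab("top","pics/t6.png");b=grab("scene","pics/s6.png")
for x,y,h,r in((.6042,.2801,.064,.0225),(.5951,.1855,.074,.021),(.6002,.0148,.064,.0225),(.5876,-.1968,.064,.0225),(.5789,-.2918,.063,.027)):
    for p in(circ(x,y,h,r),circ(x,y,.008,.037)): cv2.polylines(a,[(proj("top",p)*16).round().astype(int)],True,(0,255,0),1,cv2.LINE_AA,4)
cv2.imwrite("pics/t6c.png",np.vstack([cv2.resize(a[130:265,125:475],(700,270),interpolation=cv2.INTER_CUBIC),cv2.resize(b[100:420],(578,330))[:,:578] if 0 else np.hstack([cv2.resize(b[100:420],(578,330)),np.zeros((330,122,3),np.uint8)])]))
E
```

```text
(no output)
```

View pics/t6c.png

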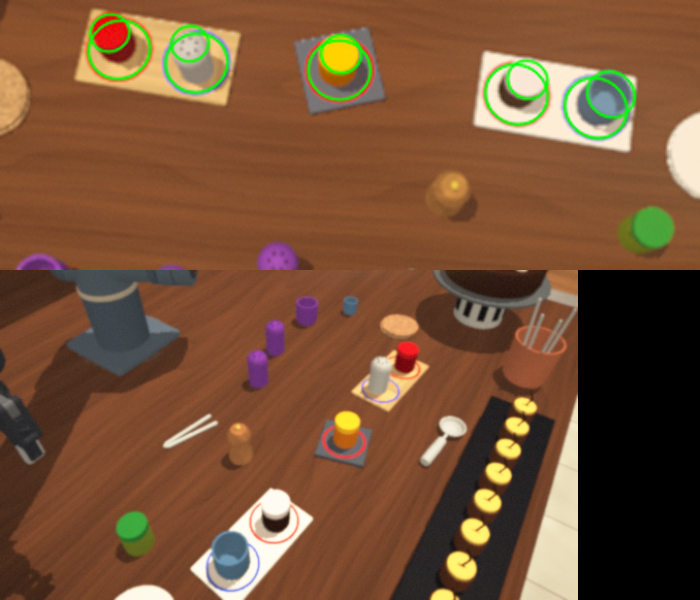

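The picture shows all five pieces upright and on the predicted circles within a few millimetres: red cap (113,35), shaker (190,45), honey (340,55), white cap (525,78), cup (608,95). The mill and pistachio jar are untouched, and the arm is clear.

```bash
python3 -c "
from rig import sign_off
print(sign_off())"
```

```text
the job is handed in; nothing more can be done
None
```

The job is handed in: all three boards are made up as asked, every piece upright within a few millimetres of its ring's centre in the last pictures, and the pistachio jar and pepper mill were left where they stood.

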